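# Slide the slate board past the spring stop

## Robot

A 6-joint arm with a two-finger parallel gripper is mounted at the origin on the work surface. World frame = base frame: x ahead of the robot, y to its left, z up, the work surface at z = 0. Lengths are in mm, angles in rad, forces in N, time in s.
With the tool pointing down it reaches from about 300 to 775 mm from the base axis. Payload 14.6 kg.
Tool frame: the origin (TCP) lies between the finger pads; the fingertips stand 22 mm ahead of it and the grasp point (between the pads) lies 3 mm ahead of it (finger_overhang is the distance from the TCP to the fingertips, in mm); z points along the fingers, y is the direction in which the jaws open and shut (so a half turn about z gives the same grasp; the last joint's range is limited). The gripper opens to 94 mm and grips with 3 to 60 N. Pads are 16 mm wide; open, the fingers measure 119 mm over their backs; the gripper's body (75 mm by 177 mm) begins 78 mm behind the grasp point.
Start: joints at [-1.212, 0.3, 1.521, -0, 1.321, -0.067], TCP at [227.169, -500.883, 227.446] pointing down, gripper open.
Joint ranges: [-3.03, 3.03], [-0.79, 2.21], [0.23, 2.52], [-1.04, 4.18], [0, 3.07], [-2.55, 2.55]. Speed limits (rad/s): [2.22, 2.22, 2.57, 3.14, 3.14, 3.14].

## Interface

Orientations are given as [roll, pitch, yaw] about the fixed x, y, z axes, in that order (R = Rz(yaw) Ry(pitch) Rx(roll)).
In Python, from cell import * gives the robot as it stands.
- The arm moves only by the tool jog_arm, never from a script. Its argument "increments" is a list of rows, each a list of 7 numbers: the shift along the tool's x, y, z in cm, then the turn, a rotation vector about the tool's x, y, z in degrees, then the finger opening in cm, from 0 to 9.4. In form: [[x, y, z, wx, wy, wz, grip], ...]. A call has 1 to 20 rows; each row shifts and turns the commanded pose from where the row before left it, along the tool's axes as they then stand; what a row does not reach is not made up. A row lasts 1/8 s, in which the tool goes at most 62.5 mm and 10.7 degrees, less where a joint would pass 70% of its speed; a pose out of reach is approached as far as the arm can. A call is refused whole if a number of a shift passes 6.25 or a number of a turn 10.7, either way. A call with a gripper value outside its range is refused whole. The fingers move at their own pace and stop on an object; "squeeze" is the grip in N (left out, the last holds). Time passes only in rows, so rows that do not move let the fingers close. It gives the time, the measured TCP pose, the force and the opening at its end, in the units of the state.
- read_state(): the state, without advancing time (a new reading comes with each control period).
- camera(name): name is "scene" or "top" or "wrist"; returns a dict with "image" (480x640x3 uint8, red, green, blue), "K" (3x3 intrinsics, pixels), "k1" (the pictures are not rectified: a ray, as slopes to the right and down, at radius r is drawn at 1 + k1 r^2 times it, then the intrinsics apply), "rvec" (rotation vector, rad) and "tvec" (3), from world to camera coordinates, as OpenCV has them. Camera axes: x right, y down, z forward; pixel columns grow to the right and rows downward; lengths in mm; the calibration is good to about 2 mm. A picture is of the moment at which its call begins. There is no depth.
- sign_off(): hands the job in, once; it reports no verdict.
Trained networks look in a picture, given as the dict that the camera call returned (one of the last four; its "shot" number tells which), for a name from the list of things; names that differ only in an ending like _2 or _b are one class to them, and where a whole thing is asked for, a point or a joint stands for the part that bears it (a point fixed in the world has none). Each returns a list of dicts, best first, with "conf" (0 to 1); they miss things now and then, are a little off and sometimes report something else, mostly with a low value. They report only what shows in the picture. A call takes as long as a camera call. They do not tell look-alikes from the thing itself.
- recognise(picture, name): "centre" ([x, y, z] in mm, in the coordinates of the camera as it stood for that picture, good to about 4 mm: the middle of the surface that is visible of it).
- regions_of(picture, name): "mask" (480x640 bool, what is visible of it).
The state is a dict: "clock": time; "joints": joint angles; "qd": joint speeds; "effort": joint torques, N m; "eef_pos": TCP position; "eef_rot": TCP orientation; "wrist_force": force on the tool from outside, world axes, zero at the start; "moment": the same for the moment, N m; "finger_gap": finger opening in mm.
Only numpy, scipy, OpenCV 4.12 (cv2) and the standard library are available. Lean on these libraries where they do the work, as an engineer would, in place of code of your own. Each camera call takes 0.05 s, during which the arm holds its last target.

## Task

Slide the eclair's slate board to the empty end of its display lane, beyond the spring stop: with a fingertip press the spring-loaded steel plate beside the lane down, so that its stop nose sinks out of the way, and keep it held down while you push the board's upright lug past the nose. Go on until the board is fully home against the lane's end wall on that side, then let go so that the nose springs back up behind the lug. Push only, lift nothing; keep the eclair on its board and leave the other pastries alone.

Things in the scene. Friction and masses are not known exactly. Their poses are not given: they have to be found in the camera images.
- lane: Fixed aluminium display lane. Origin: on the counter, under the lane's middle line, level along it with the stop nose. x = the board's travel direction, y towards the press plate, z up. Floor 20 mm above the counter, 100 mm wide; side rails (y +-42 to +-49 mm) rise 6 mm above it on the plate side, 10 mm on the other. Board, plate and lug lie parallel to it.
- home_wall (a point): Foot of the face of the home wall at the lane's front end, on the lane floor's middle line (lane x = +108 mm). The wall rises 18 mm above the floor. Home: the board's front edge touches it, so the board's origin is at lane x = +28 mm and the lug's back 12 mm beyond the nose.
- plunger (a joint): Travel of the spring plunger (press plate and nose in one piece, moving straight down wherever the plate is pressed): 0 = up, 0.012 m = fully down. Light spring: 0.7 N starts it, 1.7 N holds it fully down. The lug passes over the nose when it is down by 8 mm or more; released, it springs up.
- plate_top (a point): On the upper face of the steel press plate (moves with it; 24 mm above the counter when up): middle of the plate's length (lane x -125 to +45 mm, this point -40) and of the clear finger track, 40 mm wide (lane y 52 to 92 mm, this point 70 mm), which runs between rail and nose, so a finger on its middle line passes the nose without meeting it.
- nose_top (a point): Centre of the top of the stop nose, a 12 x 12 mm steel post standing 13 mm above the press plate's face at its outer edge (lane x -6 to +6 mm, y 93 to 105 mm). When up, its top is 37 mm above the counter, 8 mm above the underside of the lug, which it blocks.
- board: Loose slate board 160 (along the lane) x 80 x 12 mm, 0.75 kg, slides easily on the lane floor. Origin: centre of its underside; axes as the lane's. Starts 50 to 85 mm short of home. Its steel lug, mid-length, reaches sideways over the plate to y = 104 mm: 20 mm thick (x -10 to +10 mm), underside 29 mm and top 65 mm above the counter, 5 mm clear of the raised plate.
- lug_back (a point): Middle of the back face of the board's lug (the face to push on; it looks against the travel), straight above the finger track's middle line, 47 mm above the counter. It moves with the board.
- eclair_mid (a point): Centre (half-way up) of the loose eclair lying lengthwise on the middle of the board: 112 x 36 mm, 30 mm high (40 mm with the cream dots), top about 72 mm above the counter.
- pear: Bystander: green glazed pear on a white round base, 76 mm across, 100 mm tall. Origin: centre of its underside.
- cup: Bystander: round chocolate cup with cream and a chocolate shard, 68 mm across, 88 mm tall. Origin: centre of its underside.
- dome: Bystander: glazed dome on a square 62 mm biscuit with a chocolate shard, 75 mm tall. Origin: centre of its underside.
Not all that is in view belongs to the job. What is shaped like the board but pink or purple is not meant.

How it is judged:
By the outcome, as a careful person would: the job done as asked, in the order asked, and still so for the second after the job is handed in, with the robot touching nothing.
It also fails if it takes over 38 s, if anything falls off the work surface, if the arm or the gripper's body presses on something with over 40 N, if the wrist force passes 120 N, or if a joint passes its speed limit or range.

## Working session

There is one attempt and no reset: what is moved stays moved. The work goes in short steps, Python scripts to look and compute and a tool call to move; the robot and the scene stay as the last step left them, time stands still between calls to the robot, and variables do not carry over. Pictures are saved under pics/ and viewed, and the job is handed in when it is done.

Besides the shell and the picture viewer there is one more tool, called as name(argument=value, ...), one argument or row to a line, values as JSON. jog_arm: Moves the arm, as the interface text tells. Its arguments: {"type":"object","properties":{"increments":{"type":"array"},"squeeze":{"type":"number"}},"required":["increments"]}

```bash
mkdir -p pics; ls; python3 - <<'E'
from cell import *
import cv2
s=read_state();print(s)
for n in ["scene","top","wrist"]:
    c=camera(n);cv2.imwrite(f"pics/{n}0.png",c["image"][:,:,::-1]);print(n,c["K"].tolist(),c["k1"],c["rvec"],c["tvec"],c["shot"])
E
```

```text
pics
{'clock': 0.0, 'joints': array([-1.21162703e+00,  3.00465607e-01,  1.52157421e+00,  7.69893958e-06,
        1.32068198e+00, -6.65978843e-02]), 'qd': array([-0.0008591 , -0.00269142,  0.00020067, -0.00015163, -0.00071097,
        0.00031301]), 'effort': array([ 9.02456650e-04, -5.31800187e+01, -3.52731121e+01,  7.08153960e-02,
        2.45103403e-02, -1.09501605e-04]), 'eef_pos': array([ 227.07968428, -500.68094803,  226.8922327 ]), 'eef_rot': array([-3.14046651e+00, -8.25834906e-05,  4.25765221e-01]), 'wrist_force': array([-0.29619243, -0.53957092, -0.87890709]), 'moment': array([-0.02225181,  0.02594159,  0.03450869]), 'finger_gap': 93.91216167201813}
scene [[581.9924664985953, 0.0, 323.3762318395268], [0.0, 581.9924664985953, 232.09699806051125], [0.0, 0.0, 1.0]] -0.12738833866761015 [ 1.8551711   1.7085211  -0.64443232] [  13.87272341 -381.99659249 1522.60603915] 1
top [[537.3728384920306, 0.0, 322.31537626792147], [0.0, 537.3728384920306, 233.04492127945963], [0.0, 0.0, 1.0]] 0.0019827646507915263 [ 2.12371023 -2.14183892  0.15985567] [ -25.80817084  558.25556125 1084.89993366] 2
wrist [[428.1536892474846, 0.0, 321.1111380494267], [0.0, 428.1536892474846, 243.61156807073976], [0.0, 0.0, 1.0]] -0.04844405744086677 [-2.43465202  1.56862092  0.22364587] [-548.93298995  -28.66502828  391.97676879] 3
```

View pics/scene0.png

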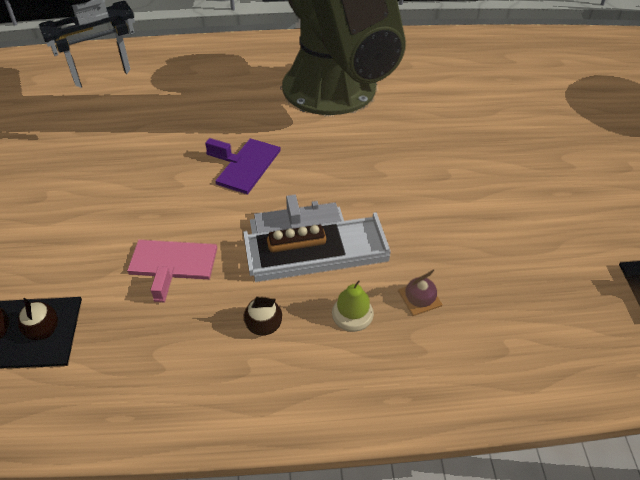

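View pics/top0.png

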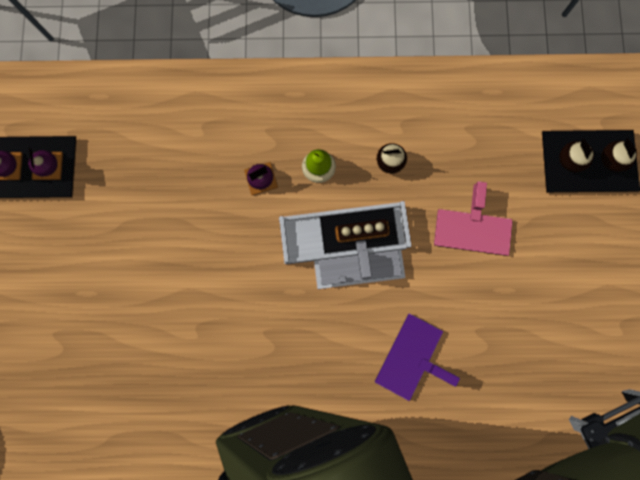

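View pics/wrist0.png

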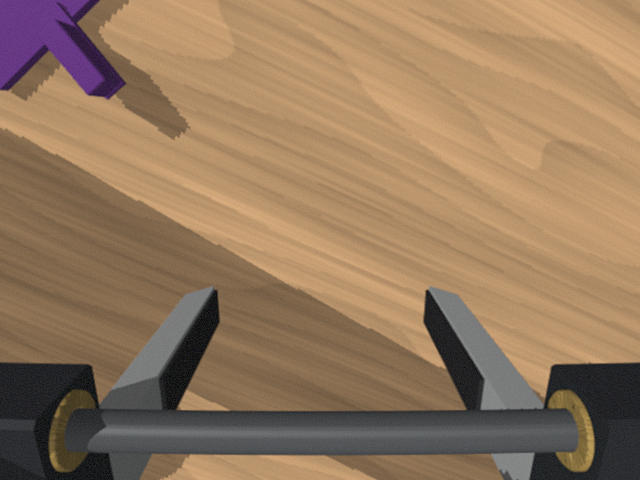

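The scene shows the following:
- **Target:** the grey lane with the black board and eclair, top image (345,235). Its lug is at about (363,260) and its plate is on the robot side at (360,268). The empty end is at the left of the top picture, which is world +y.
- **Look-alikes:** the pink board at (475,230) and the purple one at (412,358).

Next I'll take close crops and measure.

```bash
cat > h.py <<'E'
from cell import *
import cv2, numpy as np
def proj(c,P):
    P=np.atleast_2d(np.asarray(P,float))
    uv,_=cv2.projectPoints(P,np.array(c["rvec"]),np.array(c["tvec"]),np.array(c["K"]),np.array([c["k1"],0,0,0,0.]))
    return uv[:,0]
def toworld(c,p):
    R,_=cv2.Rodrigues(np.array(c["rvec"]));return R.T@(np.asarray(p)-np.asarray(c["tvec"]).ravel())
def ray(c,uv,z):
    n=cv2.undistortPoints(np.array([[uv]],float),np.array(c["K"]),np.array([c["k1"],0,0,0,0.]))[0,0]
    R,_=cv2.Rodrigues(np.array(c["rvec"]));t=np.asarray(c["tvec"]).ravel()
    o=-R.T@t;d=R.T@np.array([n[0],n[1],1]);return o+d*(z-o[2])/d[2]
E
python3 - <<'E'
from h import *
for n in ["top","scene"]:
    c=camera(n)
    for name in ["lane","board","plate_top","nose_top","lug_back","eclair_mid","home_wall","plunger","pear","cup","dome"]:
        try:
            for r in recognise(c,name)[:3]: print(n,name,round(r["conf"],2),toworld(c,r["centre"]).round(1),proj(c,toworld(c,r["centre"])).round(0).tolist())
        except Exception as e: print(n,name,e)
    x,y,w,h=((265,190,160,115) if n=="top" else (230,185,170,105))
    im=cv2.resize(c["image"][y:y+h,x:x+w,::-1],None,fx=5,fy=5,interpolation=cv2.INTER_CUBIC)[:600,:800]
    cv2.imwrite(f"pics/{n}_crop.png",im)
E
```

```text
top lane 0.69 [514.6 -61.   25.3] [[337.0, 255.0]]
top board 0.78 [ 294.  -212.7   13.1] [[411.0, 360.0]]
top board 0.75 [ 552.1 -110.7   37.6] [[360.0, 236.0]]
top board 0.68 [ 566.4 -359.3   11.4] [[475.0, 230.0]]
top plate_top 0.65 [486.8 -94.8  26.7] [[353.0, 267.0]]
top nose_top 0.69 [ 551.6 -112.    33.3] [[361.0, 237.0]]
top lug_back 0.84 [ 291.  -212.3   15.4] [[411.0, 362.0]]
top lug_back 0.78 [ 566.  -361.2   12.6] [[476.0, 230.0]]
top lug_back 0.73 [ 551.8 -110.5   33.3] [[360.0, 236.0]]
top eclair_mid 0.69 [ 563.4 -112.9   58.5] [[362.0, 229.0]]
top home_wall 0.58 [520.1 -57.   25.7] [[335.0, 252.0]]
top plunger 0.95 [ 483.4 -100.6   26.9] [[356.0, 269.0]]
top pear 0.59 [704.8 -27.1  51.4] [[320.0, 165.0]]
top cup 0.73 [ 485.8 -101.2   23.4] [[356.0, 268.0]]
top cup 0.59 [ 719.  -176.5   50.9] [[390.0, 158.0]]
top dome 0.76 [676.5 100.8  32.1] [[261.0, 180.0]]
scene lane 0.68 [549.9 -55.1  22.8] [[327.0, 239.0]]
scene board 0.96 [ 291.6 -216.2   12.7] [[245.0, 160.0]]
scene board 0.71 [ 573.1 -357.7   12.5] [[171.0, 261.0]]
scene board 0.61 [ 578.2 -114.3   31.1] [[297.0, 249.0]]
scene plate_top 0.85 [491.6 -97.7  24.2] [[303.0, 218.0]]
scene nose_top 0.81 [490.1 -96.9  24.4] [[303.0, 218.0]]
scene lug_back 0.64 [ 581.  -110.    31.1] [[299.0, 250.0]]
scene lug_back 0.55 [ 294.1 -221.8   15.4] [[242.0, 160.0]]
scene eclair_mid 0.71 [ 571.2 -113.2   57.7] [[297.0, 237.0]]
scene home_wall 0.62 [550.7 -57.7  20. ] [[325.0, 241.0]]
scene plunger 0.82 [484.5 -98.6  21.5] [[302.0, 217.0]]
scene pear 0.76 [728.7 -26.3  38.7] [[352.0, 310.0]]
scene dome 0.84 [699.8 101.1  32.4] [[421.0, 293.0]]
```

View pics/top_crop.png

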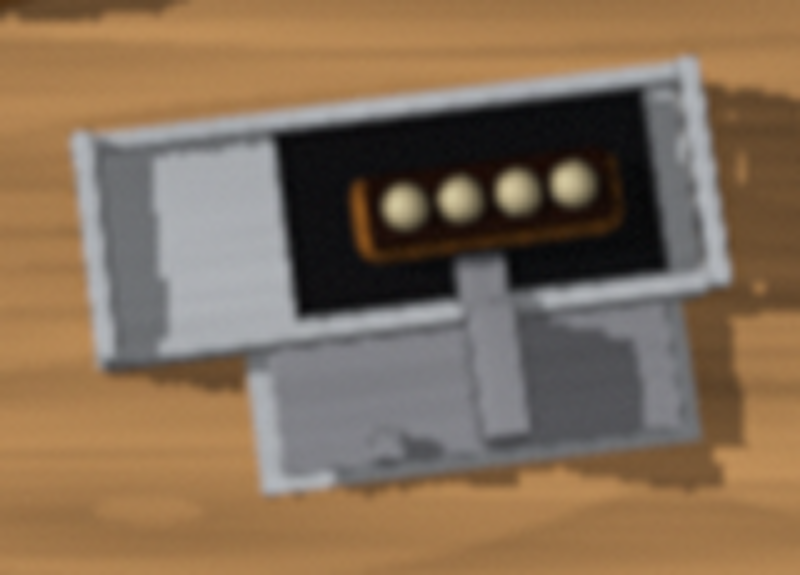

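View pics/scene_crop.png

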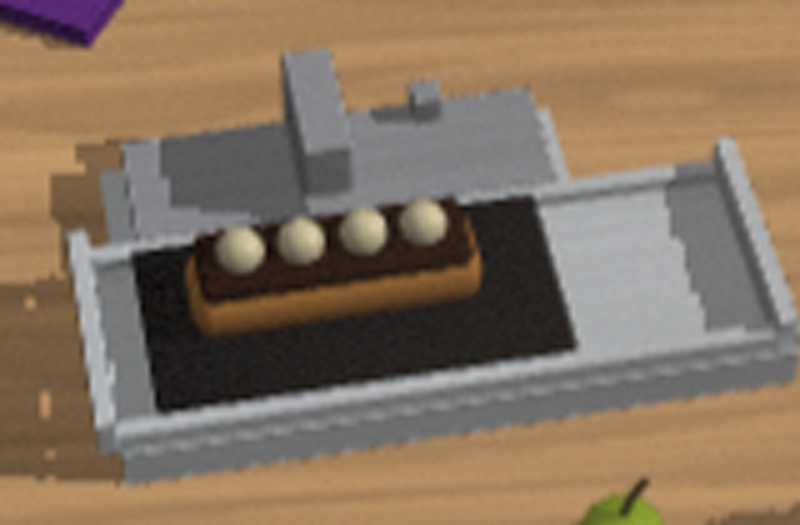

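Both crops confirm the choice: a black board with the eclair and a grey lug. The lug's outer top edge is at top crop (485..528,437). The nose is at about (385,440), left of the lug, so travel is to the left (world +y). Next I'll fit the lane pose and board position to these corners.

```bash
cat > fit.py <<'E'
from h import *
from scipy.optimize import least_squares
def W(p,L):
    X,Y,a=p[:3];L=np.asarray(L,float);c,s=np.cos(a),np.sin(a)
    return np.c_[X+c*L[:,0]-s*L[:,1],Y+s*L[:,0]+c*L[:,1],L[:,2]]
E
python3 - <<'E'
from fit import *
ct=camera("top");cs=camera("scene")
# (lane pt, moves with board, crop px)
T=[((80,-40,32),1,(277,136)),((80,40,32),1,(297,318)),((-80,-40,32),1,(643,91)),((-80,40,32),1,(664,271)),
((10,104,65),1,(485,442)),((-10,104,65),1,(528,435)),((0,99,37),0,(387,440))]
S=[((-80,40,32),1,(135,256)),((-80,-40,32),1,(158,411)),((80,40,32),1,(538,197)),((80,-40,32),1,(576,348)),
((-10,104,65),1,(283,55)),((10,104,65),1,(327,48)),((0,99,37),0,(425,90))]
def f(p):
    r=[]
    for c,D,o in((ct,T,(265,190)),(cs,S,(230,185))):
        L=np.array([d[0] for d in D],float);L[:,0]+=p[3]*np.array([d[1] for d in D])
        uv=(np.array([d[2] for d in D])+.5)/5-.5+np.array(o)
        r.append((proj(c,W(p,L))-uv))
    return np.concatenate(r).ravel()
s=least_squares(f,[560,-80,1.6,-40],loss="soft_l1")
print(s.x,np.degrees(s.x[2]));print(f(s.x).reshape(-1,2).round(1).tolist())
for k,(a,b) in {"top":(0,14),"scene":(14,28)}.items():
    q=least_squares(lambda p:f(p)[a:b],s.x,loss="soft_l1").x;print(k,q)
p=s.x
for n,L in dict(lug_back=(p[3]-10,70,47),plate=(-40,70,24),nose=(0,99,37),wall=(108,0,20),ec=(p[3],0,55),lane=(0,0,20)).items(): print(n,W(p,[L]).round(1))
for c,n,(x,y,w,h) in((ct,"top",(265,190,160,115)),(cs,"scene",(230,185,170,105))):
    im=cv2.resize(c["image"][y:y+h,x:x+w,::-1],None,fx=5,fy=5,interpolation=cv2.INTER_CUBIC)[:600,:800].copy()
    b=p[3]
    for poly in ([(b-80,-40,32),(b+80,-40,32),(b+80,40,32),(b-80,40,32)],[(b-10,104,65),(b+10,104,65),(b+10,40,65),(b-10,40,65)],[(-125,52,24),(45,52,24),(45,105,24),(-125,105,24)],[(-6,93,37),(6,93,37),(6,105,37),(-6,105,37)],[(108,-49,38),(108,49,38),(108,49,20),(108,-49,20)],[(b-10,70,29),(b-10,70,65)]):
        uv=((proj(c,W(p,poly))-np.array([x,y])+.5)*5-.5).round().astype(int)
        cv2.polylines(im,[uv.reshape(-1,1,2)],True,(0,255,0),1)
    cv2.imwrite(f"pics/{n}_ov.png",im)
E
```

```text
[561.18982433 -60.42349277   1.68171832 -47.52915403] 96.35536220704438
[[-0.9, -0.9], [-0.5, -0.4], [0.1, -0.8], [1.2, -0.0], [-0.4, -0.3], [0.8, -0.1], [0.3, 0.9], [-0.5, -1.0], [0.1, -0.3], [-0.7, -0.5], [0.6, -0.2], [-0.2, -0.3], [0.9, -0.2], [0.2, 0.5]]
top [560.68944023 -60.20884155   1.68012927 -47.72757959]
scene [561.88863897 -60.54136662   1.68430101 -47.39872769]
lug_back [[ 498.  -125.3   47. ]]
plate [[ 496.  -107.9   24. ]]
nose [[462.8 -71.4  37. ]]
wall [[549.2  46.9  20. ]]
ec [[ 566.5 -107.7   55. ]]
lane [[561.2 -60.4  20. ]]
```

View pics/top_ov.png

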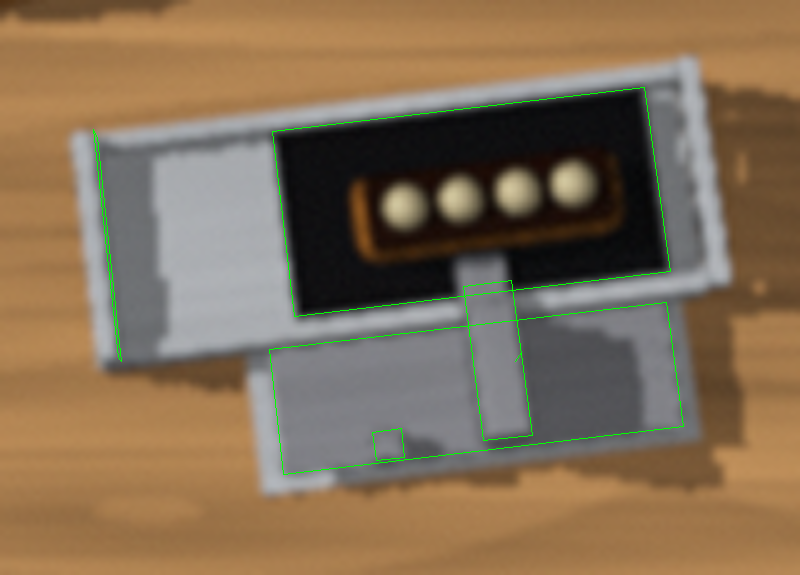

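View pics/scene_ov.png

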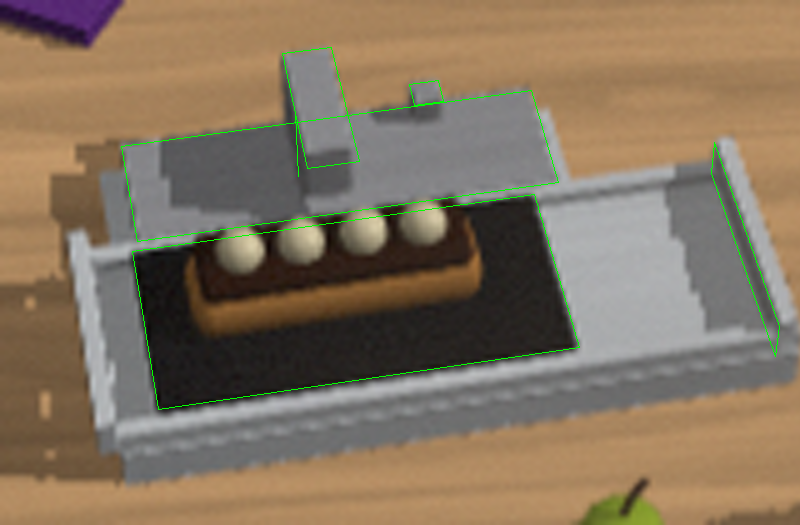

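The overlay fits to about 1–2 mm, and the wall and plate outlines agree too. The tool's yaw must go to 96.35°, so I'll turn in place and close the fingers first.

jog_arm(
  increments=[
    [0,0,0,0,0,-10.3,0],
    [0,0,0,0,0,-10.3,0],
    [0,0,0,0,0,-10.3,0],
    [0,0,0,0,0,-10.3,0],
    [0,0,0,0,0,-10.3,0],
    [0,0,0,0,0,-10.3,0],
    [0,0,0,0,0,-10.15,0],
    [0,0,0,0,0,0,0],
    [0,0,0,0,0,0,0],
  ],
  squeeze=10,
)

```text
clock: 2.58
eef_pos: [227.2, -500.9, 227.4]
eef_rot: [3.142, 0.0, 1.677]
wrist_force: [0.7, 0.3, -0.1]
finger_gap: 7.0
```

```bash
cat > rel.py <<'E'
from fit import *
from scipy.spatial.transform import Rotation as Ro
P=[561.19,-60.42,1.68172]
def rel(L):
    s=read_state();R=Ro.from_euler("xyz",s["eef_rot"]).as_matrix();w=W(P,[L])[0]
    c,sn=np.cos(P[2]),np.sin(P[2]);d=s["eef_pos"]-np.array([P[0],P[1],0])
    print("t",round(s["clock"],2),"pos",s["eef_pos"].round(1),"lane",np.round([c*d[0]+sn*d[1],-sn*d[0]+c*d[1],d[2]],1),"yaw",np.degrees(s["eef_rot"]).round(2),"gap",round(s["finger_gap"],1),"F",s["wrist_force"].round(2))
    print("cm in tool",(R.T@(w-s["eef_pos"])/10).round(2))
E
python3 -c "
from rel import *
rel((-80,70,120))"
```

```text
t 2.58 pos [ 227.2 -500.9  227.4] lane [-400.8  380.7  227.4] yaw [180.     0.    96.11] gap 7.0 F [ 0.71  0.26 -0.07]
cm in tool [32.21 30.94 10.74]
```

jog_arm(
  increments=[
    [2,2,0.5,0,0,-0.2,0],
    [3,2.9,1,0,0,0,0],
    [3.4,3.3,1,0,0,0,0],
    [3.4,3.3,1,0,0,0,0],
    [3.4,3.3,1,0,0,0,0],
    [3.4,3.3,1,0,0,0,0],
    [3.4,3.3,1,0,0,0,0],
    [3.4,3.2,1,0,0,0,0],
    [3,2.9,1,0,0,0,0],
    [2.2,2,1,0,0,0,0],
    [1.6,1.5,1.2,0,0,0,0],
    [0,0,0,0,0,0,0],
    [0,0,0,0,0,0,0],
  ],
)

```text
clock: 4.2
eef_pos: [498.3, -146.2, 120.8]
eef_rot: [3.141, 0.0, 1.684]
wrist_force: [0.8, 1.0, -0.2]
finger_gap: 0.3
```

```bash
python3 -c "
from rel import *
rel((-80,70,50))
for n in ['wrist','top','scene']:
  c=camera(n);im=c['image'][:,:,::-1].copy()
  if n=='wrist':
    b=-47.5
    for poly in ([(b-10,60,65),(b-10,104,65),(b+10,104,65),(b+10,40,65)],[(-125,52,24),(45,52,24),(45,105,24),(-125,105,24)],[(-6,93,37),(6,93,37),(6,105,37),(-6,105,37)]):
      cv2.polylines(im,[proj(c,W(P,poly)).round().astype(int).reshape(-1,1,2)],True,(0,255,0),1)
  else:
    x,y,w,h=((265,190,160,115) if n=='top' else (230,165,170,120))
    im=cv2.resize(im[y:y+h,x:x+w],None,fx=4.7,fy=4.7,interpolation=cv2.INTER_CUBIC)
  cv2.imwrite(f'pics/{n}1.png',im)
"
```

```text
t 4.2 pos [ 498.3 -146.2  120.8] lane [-78.3  72.  120.8] yaw [1.7999e+02 1.0000e-02 9.6460e+01] gap 0.3 F [ 0.79  1.   -0.17]
cm in tool [-0.17  0.2   7.08]
```

View pics/wrist1.png

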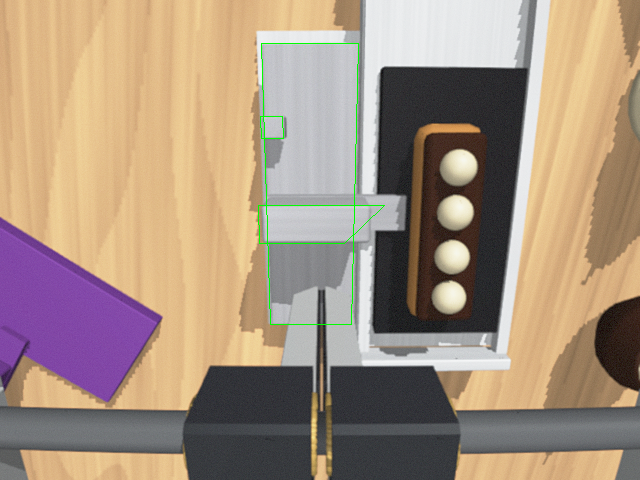

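View pics/scene1.png

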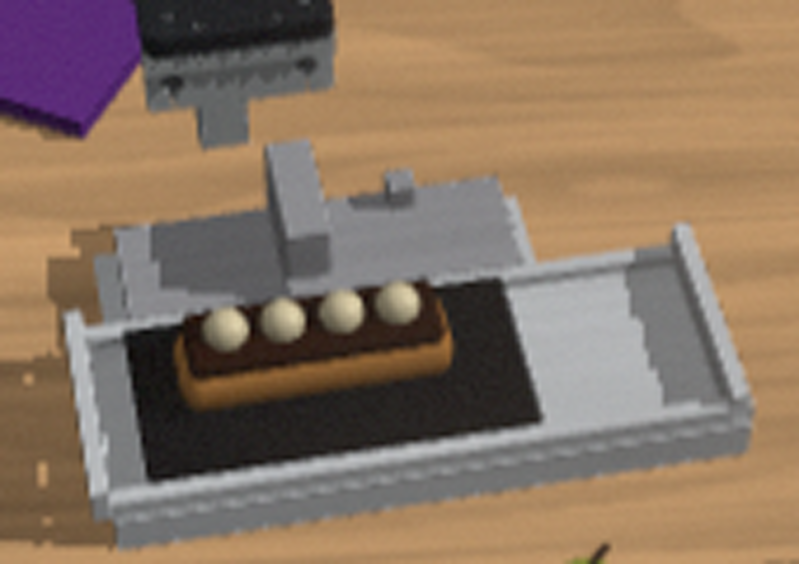

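The wrist overlay puts the nose (275,127), the plate and the lug's back edge (row 242) where the model has them. The finger is over the track's middle, clear behind the lug. Now I'll descend to just above the plate.

jog_arm(
  increments=[
    [-0.2,0.2,1,0,0,0,0],
    [0,0,2,0,0,0,0],
    [0,0,2,0,0,0,0],
    [0,0,1.5,0,0,0,0],
    [0,0,0.6,0,0,0,0],
    [0,0,0,0,0,0,0],
    [0,0,0,0,0,0,0],
  ],
)

```text
clock: 5.22
eef_pos: [501.1, -147.6, 50.0]
eef_rot: [3.141, 0.0, 1.685]
wrist_force: [0.6, 0.2, -0.4]
finger_gap: 0.6
```

```bash
python3 -c "
from rel import *
rel((-80,70,35))"
```

```text
t 5.22 pos [ 501.1 -147.6   50. ] lane [-79.9  69.4  50. ] yaw [1.7995e+02 2.0000e-02 9.6550e+01] gap 0.6 F [ 0.64  0.19 -0.37]
cm in tool [-0.   -0.06  1.5 ]
```

jog_arm(
  increments=[
    [0,0,0.5,0,0,0.2,0],
    [0,0,0.5,0,0,0,0],
    [0,0,0.5,0,0,0,0],
    [0,0,0.05,0,0,0,0],
    [0,0,0,0,0,0,0],
    [0,0,0,0,0,0,0],
  ],
)

```text
clock: 5.98
eef_pos: [500.9, -147.6, 34.1]
eef_rot: [3.141, 0.0, 1.682]
wrist_force: [-0.6, -0.5, 5.3]
finger_gap: 0.7
```

```bash
python3 -c "
from rel import *
rel((10,70,35))
for n in ['wrist','scene']:
  c=camera(n);im=c['image'][:,:,::-1].copy()
  if n!='wrist':
    x,y,w,h=(230,165,170,120)
    im=cv2.resize(im[y:y+h,x:x+w],None,fx=4.7,fy=4.7,interpolation=cv2.INTER_CUBIC)
  cv2.imwrite(f'pics/{n}2.png',im)
"
```

```text
t 5.97 pos [ 500.9 -147.6   34.1] lane [-79.9  69.5  34.1] yaw [1.7997e+02 2.0000e-02 9.6350e+01] gap 0.7 F [-0.62 -0.45  5.28]
cm in tool [ 8.99 -0.05 -0.09]
```

View pics/scene2.png

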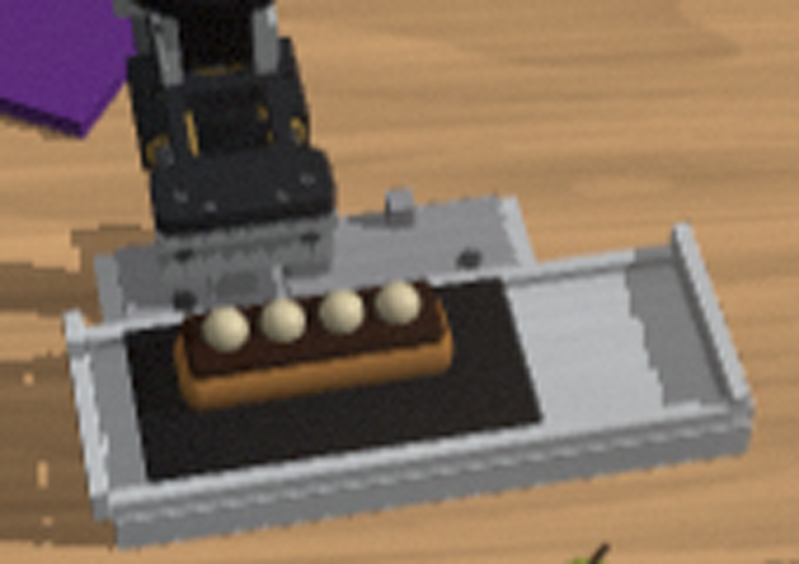

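View pics/wrist2.png

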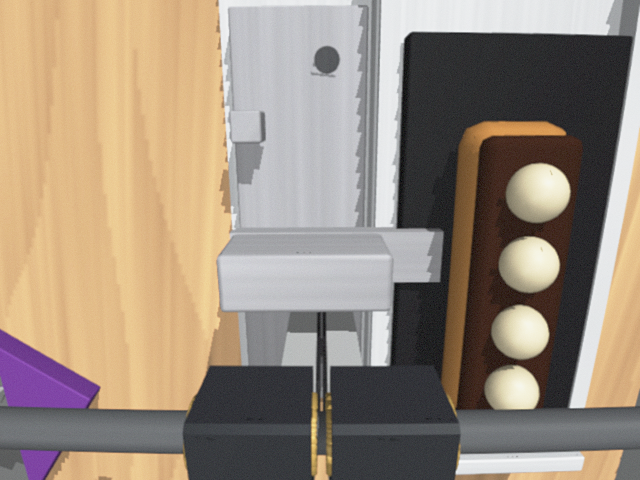

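The plate is bottomed: 5.3 N at tip height of about 12 mm, the nose is sunk, and the guide holes show on the plate. I'll ease off 1 mm to cut friction, then push slowly along tool x.

jog_arm(
  increments=[
    [0.2,0,-0.1,0,0,0,0],
    [0.4,0,0,0,0,0,0],
    [0.3,0,0,0,0,0,0],
    [0.2,0,0,0,0,0,0],
    [0.15,0,0,0,0,0,0],
    [0.15,0,0,0,0,0,0],
    [0.15,0,0,0,0,0,0],
    [0.2,0,0,0,0,0,0],
    [0.25,0,0,0,0,0,0],
    [0.3,0,0,0,0,0,0],
    [0.3,0,0,0,0,0,0],
    [0.3,0,0,0,0,0,0],
  ],
)

```text
clock: 7.58
eef_pos: [497.5, -118.4, 34.9]
eef_rot: [3.142, -0.0, 1.682]
wrist_force: [-0.4, -2.8, -0.1]
finger_gap: 0.5
```

```bash
python3 -c "
from rel import *
rel((10,70,35))
for n in ['wrist','scene']:
  c=camera(n);im=c['image'][:,:,::-1].copy()
  if n!='wrist':
    x,y,w,h=(230,165,170,120)
    im=cv2.resize(im[y:y+h,x:x+w],None,fx=4.7,fy=4.7,interpolation=cv2.INTER_CUBIC)
  cv2.imwrite(f'pics/{n}3.png',im)
"
```

```text
t 7.58 pos [ 497.5 -118.4   34.9] lane [-50.6  69.7  34.9] yaw [180.    -0.    96.35] gap 0.5 F [-0.42 -2.79 -0.13]
cm in tool [ 6.06 -0.03 -0.01]
```

View pics/scene3.png

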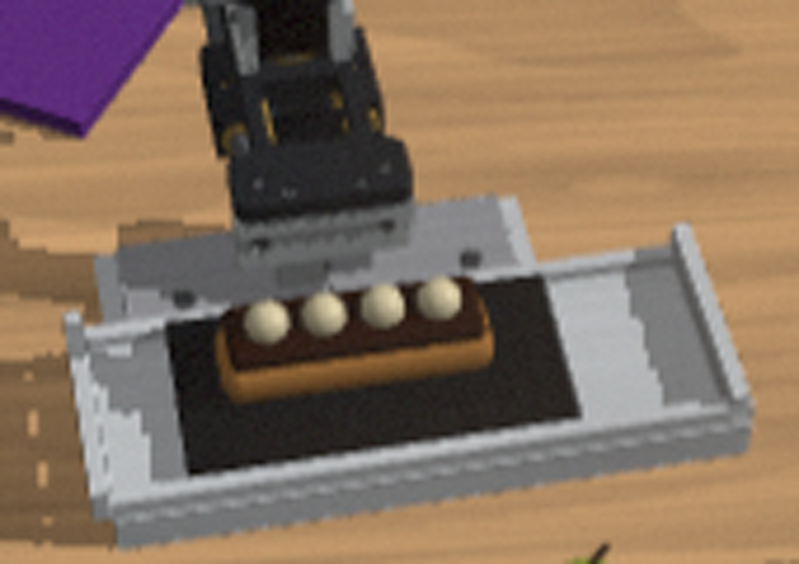

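View pics/wrist3.png

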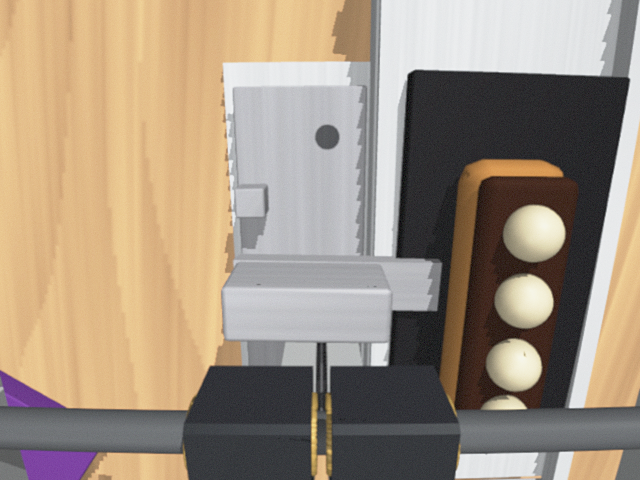

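The board is moving and the nose is still down. In the wrist view the lug's front is at row 260 and the nose at row 200. I'll press 0.5 mm deeper and carry on.

jog_arm(
  increments=[
    [0.3,0,0.05,0,0,0,0],
    [0.3,0,0,0,0,0,0],
    [0.3,0,0,0,0,0,0],
    [0.3,0,0,0,0,0,0],
    [0.3,0,0,0,0,0,0],
    [0.3,0,0,0,0,0,0],
    [0.3,0,0,0,0,0,0],
    [0.3,0,0,0,0,0,0],
    [0.3,0,0,0,0,0,0],
    [0.3,0,0,0,0,0,0],
  ],
)

```text
clock: 8.93
eef_pos: [494.2, -88.6, 34.4]
eef_rot: [-3.142, -0.0, 1.682]
wrist_force: [-1.2, -3.5, 3.6]
finger_gap: 0.4
```

```bash
python3 -c "
from rel import *
rel((10,70,35))
for n in ['wrist']:
  c=camera(n);im=c['image'][:,:,::-1].copy()
  cv2.imwrite(f'pics/{n}4.png',im)
"
```

```text
t 8.93 pos [494.2 -88.6  34.4] lane [-20.6  69.7  34.4] yaw [-180.     -0.     96.35] gap 0.4 F [-1.25 -3.53  3.59]
cm in tool [ 3.06 -0.03 -0.06]
```

View pics/wrist4.png

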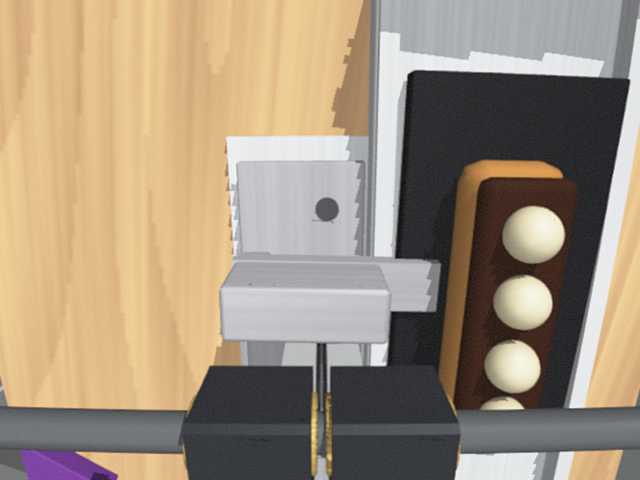

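The lug is over the nose with only about 3.7 N lateral force, so it is passing. Next push: 26 mm more.

jog_arm(
  increments=[
    [0.3,0,0,0,0,0,0],
    [0.3,0,0,0,0,0,0],
    [0.3,0,0,0,0,0,0],
    [0.3,0,0,0,0,0,0],
    [0.3,0,0,0,0,0,0],
    [0.3,0,0,0,0,0,0],
    [0.3,0,0,0,0,0,0],
    [0.2,0,0,0,0,0,0],
    [0.2,0,0,0,0,0,0],
    [0.1,0,0,0,0,0,0],
  ],
)

```text
clock: 10.22
eef_pos: [491.3, -62.9, 34.4]
eef_rot: [-3.141, -0.0, 1.682]
wrist_force: [-2.1, -2.8, 1.0]
finger_gap: 0.7
```

jog_arm(
  increments=[
    [0.1,0,0,0,0,0,0],
    [0.1,0,0,0,0,0,0],
    [0.1,0,0,0,0,0,0],
  ],
)

```text
clock: 10.6
eef_pos: [491.0, -59.9, 34.4]
eef_rot: [-3.142, -0.0, 1.682]
wrist_force: [0.1, -3.5, 0.6]
finger_gap: 0.8
```

```bash
python3 -c "
from rel import *
rel((10,70,35))
for n in ['wrist','top']:
  c=camera(n);im=c['image'][:,:,::-1].copy()
  if n!='wrist':
    x,y,w,h=(265,190,160,115)
    im=cv2.resize(im[y:y+h,x:x+w],None,fx=5,fy=5,interpolation=cv2.INTER_CUBIC)
  cv2.imwrite(f'pics/{n}5.png',im)
"
```

```text
t 10.6 pos [491.  -59.9  34.4] lane [ 8.2 69.7 34.4] yaw [-180.     -0.     96.34] gap 0.8 F [ 0.09 -3.52  0.61]
cm in tool [ 0.18 -0.03 -0.06]
```

View pics/wrist5.png

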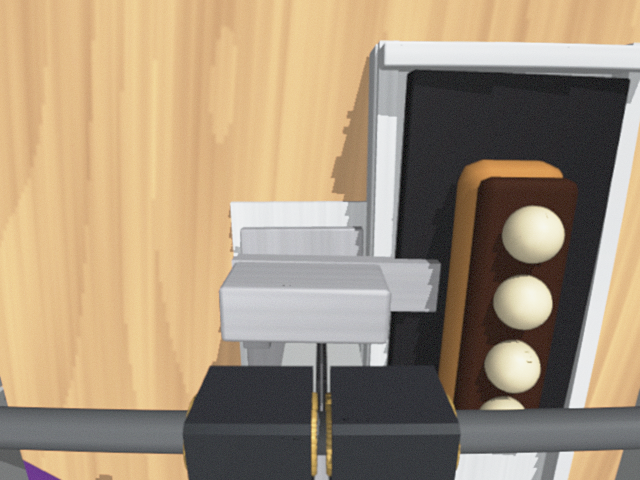

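View pics/top5.png

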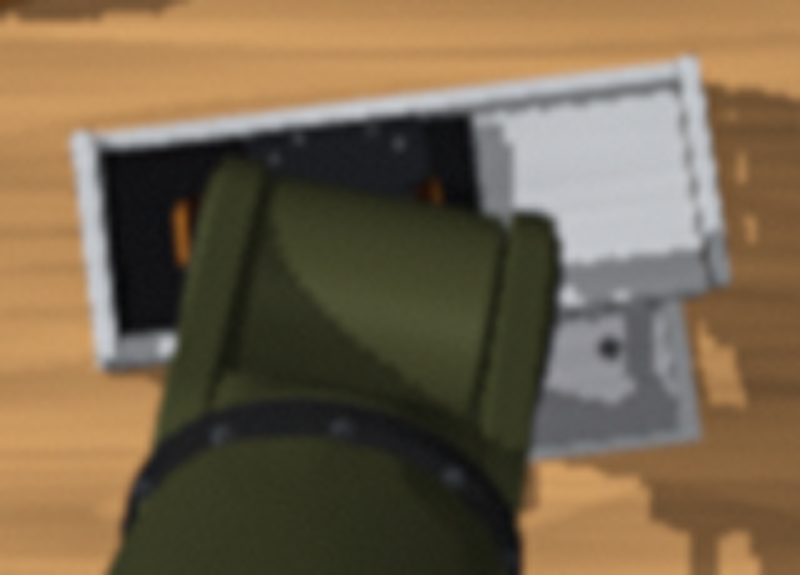

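Only a couple of mm remain to the wall. I'll creep on until the force rises.

jog_arm(
  increments=[
    [0.1,0,0,0,0,0,0],
    [0.05,0,0,0,0,0,0],
    [0.05,0,0,0,0,0,0],
  ],
)

```text
clock: 11.08
eef_pos: [490.9, -59.3, 34.5]
eef_rot: [3.141, 0.002, 1.681]
wrist_force: [-1.2, -18.6, -0.1]
finger_gap: 0.5
```

jog_arm(
  increments=[
    [0.05,0,0,0,0,0,0],
    [0.05,0,0,0,0,0,0],
  ],
)

```text
clock: 11.32
eef_pos: [490.8, -59.2, 34.7]
eef_rot: [3.141, 0.003, 1.681]
wrist_force: [-3.5, -27.0, 1.4]
finger_gap: 0.1
```

The force rose sharply to 27 N with the finger at lane x of 8.8 mm, against 10 mm predicted from the fit, so the board is at the wall. I'll back off slightly with the plate still held down, then look before releasing.

jog_arm(
  increments=[
    [-0.1,0,0,0,0,0,0],
    [-0.1,0,0,0,0,0,0],
    [-0.2,0,0,0,0,0,0],
    [-0.2,0,0,0,0,0,0],
    [0,0,0,0,0,0,0],
  ],
)

```text
clock: 11.95
eef_pos: [491.4, -62.9, 34.5]
eef_rot: [3.141, -0.0, 1.682]
wrist_force: [0.1, 0.1, 1.7]
finger_gap: 0.5
```

```bash
python3 -c "
from rel import *
rel((10,70,35))
for n in ['wrist','scene']:
  c=camera(n);im=c['image'][:,:,::-1].copy()
  if n!='wrist':
    x,y,w,h=(230,165,170,120)
    im=cv2.resize(im[y:y+h,x:x+w],None,fx=4.7,fy=4.7,interpolation=cv2.INTER_CUBIC)
  cv2.imwrite(f'pics/{n}6.png',im)
"
```

```text
t 11.95 pos [491.4 -62.9  34.5] lane [ 5.2 69.6 34.5] yaw [179.99  -0.    96.35] gap 0.5 F [0.08 0.07 1.65]
cm in tool [ 0.48 -0.04 -0.05]
```

View pics/wrist6.png

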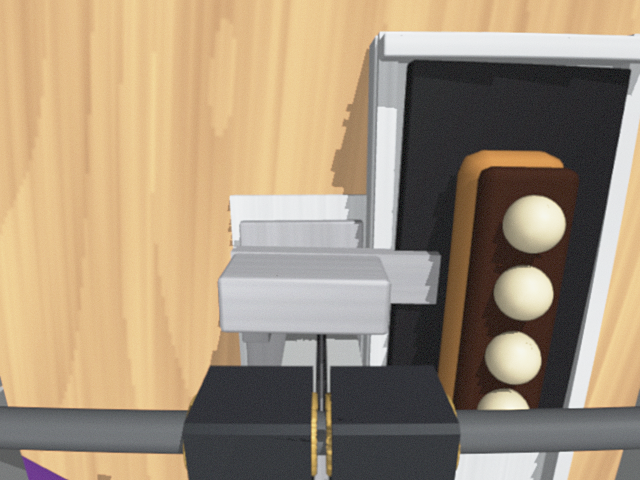

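View pics/scene6.png

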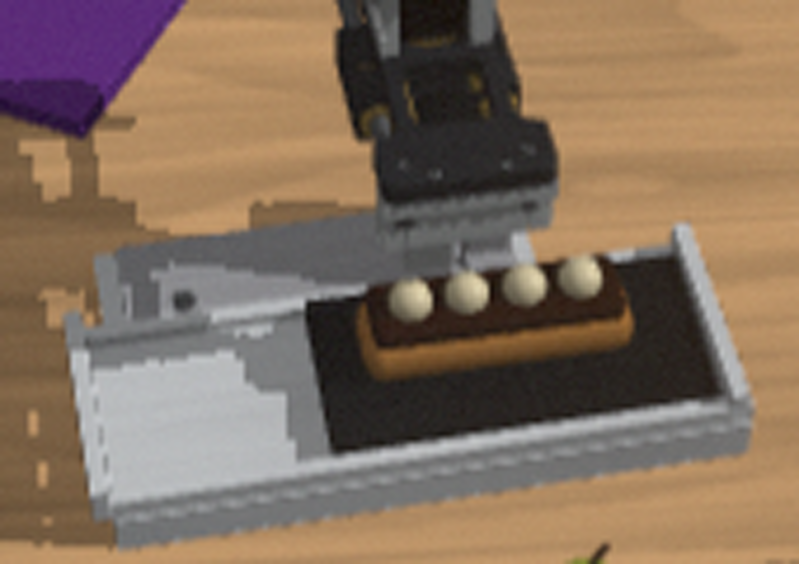

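The board's front is against the wall, the eclair is centred, and the finger is 3–4 mm clear of the lug. Now I'll lift straight up to release, then retreat.

jog_arm(
  increments=[
    [0,0,-0.3,0,0,0,0],
    [0,0,-0.4,0,0,0,0],
    [0,0,-0.6,0,0,0,0],
    [0,0,-1,0,0,0,0],
    [0,0,-2,0,0,0,0],
    [0,0,-3,0,0,0,0],
    [0,0,-4,0,0,0,0],
    [-3,-2,-4,0,0,0,0],
    [-4,-4,-2,0,0,0,0],
    [-4,-4,0,0,0,0,0],
    [-4,-4,0,0,0,0,0],
    [-4,-4,0,0,0,0,0],
    [-2,-2,0,0,0,0,0],
    [0,0,0,0,0,0,0],
  ],
)

```text
clock: 13.8
eef_pos: [314.8, -294.7, 207.9]
eef_rot: [3.141, 0.0, 1.679]
wrist_force: [0.8, 0.7, 0.7]
finger_gap: 0.3
```

```bash
python3 -c "
from rel import *
rel((10,70,35))
b=28
for n,(x,y,w,h) in (('top',(265,190,160,115)),('scene',(230,185,170,105))):
    c=camera(n)
    im=cv2.resize(c['image'][y:y+h,x:x+w,::-1],None,fx=5,fy=5,interpolation=cv2.INTER_CUBIC)[:600,:800].copy()
    for poly in ([(b-80,-40,32),(b+80,-40,32),(b+80,40,32),(b-80,40,32)],[(b-10,104,65),(b+10,104,65),(b+10,60,65),(b-10,60,65)],[(-6,93,37),(6,93,37),(6,105,37),(-6,105,37)]):
        uv=((proj(c,W(P,poly))-np.array([x,y])+.5)*5-.5).round().astype(int)
        cv2.polylines(im,[uv.reshape(-1,1,2)],True,(0,255,0),1)
    cv2.imwrite(f'pics/{n}7.png',im)
"
```

```text
t 13.8 pos [ 314.8 -294.7  207.9] lane [-205.6  270.8  207.9] yaw [1.7999e+02 2.0000e-02 9.6180e+01] gap 0.3 F [0.81 0.67 0.68]
cm in tool [21.62 20.01 17.29]
```

View pics/top7.png

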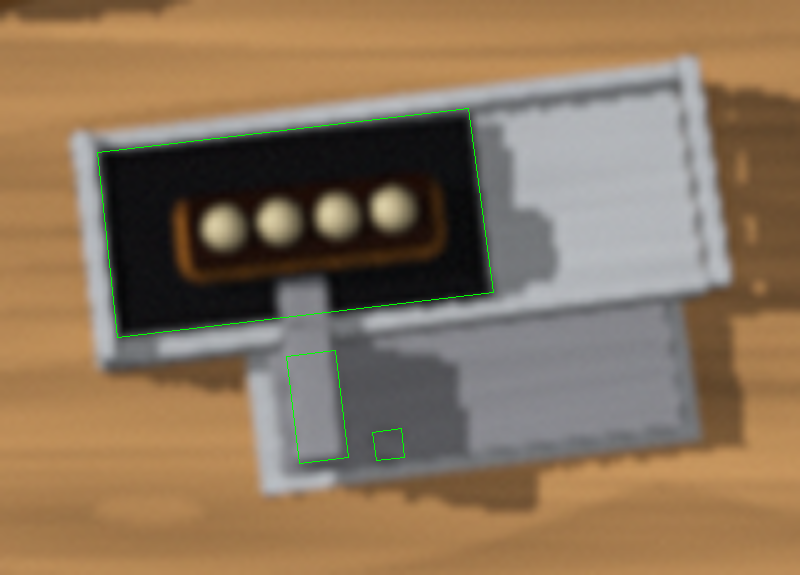

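View pics/scene7.png

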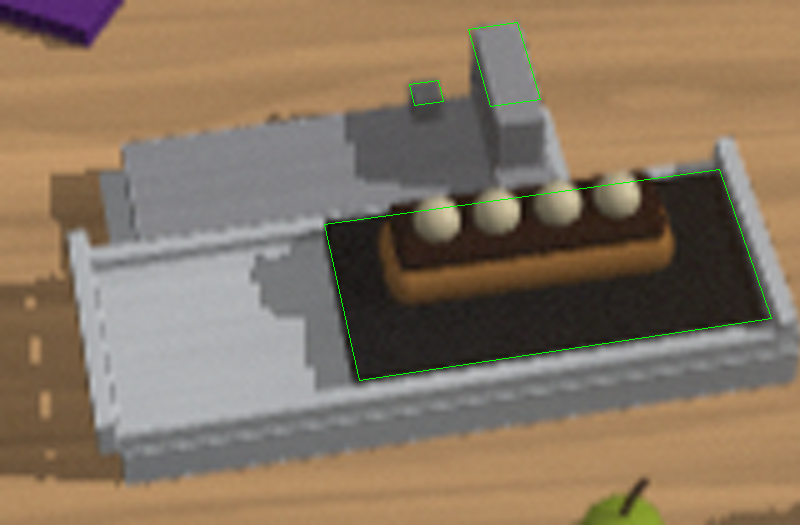

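After release, the board sits on the predicted home outline in both views. The nose is back up at its raised height behind the lug (scene crop (427,93)), the eclair is in place, and the arm is clear. I'll hand it in.

```bash
python3 -c "
from cell import *
print(sign_off())"
```

```text
the job is handed in; nothing more can be done
None
```

The eclair's board is home against the end wall, with the spring nose back up behind its lug. I handed the job in at about 14 s, and no verdict was reported.

**What I did:** With the closed fingers I pressed the plate fully down (bottomed at 5.3 N, tip about 12 mm above the counter). I kept it held down and pushed the lug past the nose at about 3–4 N. I went on until the board met the wall, where the force rose to 27 N. Then I backed off 3–4 mm with the plate still down, lifted straight up and moved the arm away.

**Last checks:**
- **Board:** it lies on the predicted home outline within about 1 mm in both the top and scene views.
- **Nose:** the scene view shows it up at its raised height behind the lug.
- **Eclair and arm:** the eclair is still lying centred on the board, and the arm is clear with near-zero force. I did not check the three bystander pastries separately at the end, but the arm never went near them.
- **Small disagreement:** wall contact came at lane x 8.8 mm against 10 mm predicted. That is within calibration error.

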